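Clamp a hex specimen square in the inspection vise

ROBOT

A 6-joint arm with a two-finger parallel gripper is mounted at the origin on the work surface. World frame = base frame: x ahead of the robot, y to its left, z up, the work surface at z = 0. Lengths are in m, angles in rad, forces in N, time in s.
With the tool pointing down it reaches from about 0.425 to 0.95 m from the base axis. Payload 3.5 kg.
Tool frame: the origin (TCP) lies on the centre line of the jaws, within the pads' length; the fingertips stand ahead of it and the grasp point (between the pads) lies 11 mm behind it (tips_ahead is the z of the fingertips in the tool frame, in m); z points along the fingers, y is the direction in which the jaws open and shut (so a half turn about z gives the same grasp; the last joint's range is limited). The gripper opens to 85 mm and grips with 20 to 120 N. Pads are 22 mm wide; open, the fingers measure 114 mm over their backs; the gripper's body (76 mm by 85 mm) begins 54 mm behind the grasp point. The pads swing forward as they close: fully open they stand 13 mm farther back than shut.
Start: joints at [-1.271, 0.286, 1.577, -0, 1.279, -0.15], TCP at [0.294, -0.608, 0.239] pointing down, gripper open.
Joint ranges: [-2.77, 2.77], [-0.9, 2.22], [0.21, 2.48], [-1.53, 4.67], [0.24, 2.81], [-2.84, 2.84]. Speed limits (rad/s): [2.79, 2.79, 3.14, 3.14, 3.14, 3.14].

INTERFACE

Orientations are given as a unit quaternion [x, y, z, w].
In Python, from plant import * gives the robot as it stands. The module is installed in compiled form; this text tells all that it offers.
- The arm moves only by the tool move_arm, never from a script. Its arguments are lists of equal length, an entry for each row: "linear": the shift along the world's x, y, z in m, a list of three; "twist": the turn, a rotation vector about the world's x, y, z in degrees, a list of three. A call has 1 to 20 rows; each row shifts and turns the pose as measured when the row begins; what a row does not reach is not made up. A row lasts 1/12 s, in which the tool goes at most 41.7 mm and 7.16 degrees, less where a joint would pass 70% of its speed; a pose out of reach is approached as far as the arm can. A call is refused whole if a number of a shift passes 0.0417 or a number of a turn 7.16, either way. A call with a gripper value outside its range is refused whole. "grip" is the opening, from 0 (shut) to 1 (fully open), set as the call begins (left out, the last holds). The fingers move at their own pace and stop on an object; "force" is the grip in N (left out, the last holds). Time passes only in rows, so rows that do not move let the fingers close. It gives the time, the measured TCP pose, the force and the opening at its end, in the units of the state.
- get_state(): the state, without advancing time (a new reading comes with each control period).
- read_camera(name): name is "scene" or "top" or "wrist"; returns a dict with "img" (480x640x3 uint8, blue, green, red), "depth" (480x640 float32, m along the optical axis (not along the pixel's ray), 0 where there is no reading), "fx", "fy", "cx", "cy" (pixels), "dist" ([k1, k2, p1, p2, k3] as OpenCV has them; the pictures are not rectified), "rvec" (rotation vector, rad) and "tvec" (3), from world to camera coordinates, as OpenCV has them. Camera axes: x right, y down, z forward; pixel columns grow to the right and rows downward; lengths in m; the calibration is good to about 2 mm. A picture is of the moment at which its call begins.
- sign_off(): hands the job in, once; it reports no verdict.
The state is a dict: "time": time; "qpos": joint angles; "dq": joint speeds; "joint_efforts": joint torques, N m; "eef_pos": TCP position; "tcp_rot": TCP orientation; "contact_force": force on the tool from outside, world axes, zero at the start; "wrist_torque": the same for the moment, N m; "opening": opening from 0.0 (shut) to 1.0 (fully open).
Only numpy, scipy, OpenCV 4.12 (cv2) and the standard library are available. Lean on these libraries where they do the work, as an engineer would, in place of code of your own. Each camera call takes 0.05 s, during which the arm holds its last target.

TASK

Stand the brass hex specimen upright on the bed of the blue vise, midway along its jaws, turned so that two opposite flats lie square to the jaw faces; set it down rather than drop it, and let go. Only then slide the movable jaw (orange post) up until the specimen sits snugly between both jaws, and leave it standing there. Leave the other specimens, the jar and the eyepiece where they are.

Things in the scene. Friction and masses are not known exactly. Their poses are not given: they have to be found in the camera images.
- hex: Brass hexagonal prism standing on end on the green mat, 36 mm across flats (41.6 mm across corners), 50 mm tall, 0.25 to 0.45 kg. Origin: centre of its underside; z up along the prism. Its x axis is the normal of one flat, so flat normals lie at 0, 60, 120... degrees from x. A dark dot marks the top's centre.
- vise: Blue vise fixed to the bench. Origin: on the bench, midway between the fully open jaws; x along the jaw faces, y the closing line, z up. Bed 84 mm wide (x), y -78 to +126 mm, top at z = 12 mm, clear between the jaws. Steel jaws 64 mm wide, centred on x = 0, tops at z = 30 mm. Fixed jaw: face at y = -30 mm. Movable jaw: face at y = +30 mm minus the jaw travel, block 30 mm thick.
- jaw (a joint): Travel of the movable jaw in m: 0 fully open (60 mm between faces), grows as it slides along the vise's -y to the fixed jaw; end stop 0.045. Gap = 60 mm minus travel, so 0.024 is snug on 36 mm flats. Starts at 0.002 to 0.012. Stiff slide: about 4 N to move, a little more when fast; stays where it is left.
- post (a point): Top centre of the orange upright round post that moves with the movable jaw: 16 mm diameter, z = 23.5 to 68.5 mm, standing on a 44 mm wide slide (top at z = 23.5 mm), at x = 0 in the vise, 75 mm behind the movable jaw's face. Pinch it or push it along the vise's -y to close the jaw.
- round_slug: Steel round specimen, 36 mm diameter, 44 mm tall, standing on the mat. Origin: centre of its underside. Leave alone.
- square_slug: Aluminium square specimen, 32 x 32 mm, 46 mm tall, standing on the mat. Origin: centre of its underside. Leave alone.
- jar: Amber glass jar with white cap, 52 mm diameter, 60 mm tall, on the bench beyond the work. Origin: centre of its underside. Leave alone.
- eyepiece: Black microscope eyepiece standing on end, 42 mm diameter, 55 mm tall, on the bench beyond the mat. Origin: centre of its underside. Leave alone.
Mind the look-alikes: they are no part of the job. Several things have the shape of the hex; the one meant has the colours described above.

How it is judged:
By the outcome, as a careful person would: the job done as asked, in the order asked, and still so for the second after the job is handed in, with the robot touching nothing.
It also fails if it takes over 51 s, if anything falls off the work surface, if the arm or the gripper's body presses on something with over 40 N, if the wrist force passes 120 N, or if a joint passes its speed limit or range.

## Working session

There is one attempt and no reset: what is moved stays moved. The work goes in short steps, Python scripts to look and compute and a tool call to move; the robot and the scene stay as the last step left them, time stands still between calls to the robot, and variables do not carry over. Pictures are saved under pics/ and viewed, and the job is handed in when it is done.

Besides the shell and the picture viewer there is one more tool, called after "Request:" as name(argument=value, ...) on one line, values as JSON. move_arm: Moves the arm, as the interface text tells. Its arguments: {"type":"object","properties":{"linear":{"type":"array","items":{"type":"array","items":{"type":"number"}}},"twist":{"type":"array","items":{"type":"array","items":{"type":"number"}}},"grip":{"type":"number"},"force":{"type":"number"}},"required":["linear","twist"]}

```bash
mkdir -p pics
cat > h.py <<'E'
from plant import *
import numpy as np, cv2
def cap(n,tag):
    c=read_camera(n); cv2.imwrite(f'pics/{tag}.png',c['img']); np.savez(f'pics/{tag}.npz',**{k:np.array(v) for k,v in c.items()}); return c
def load(tag): return dict(np.load(f'pics/{tag}.npz'))
def KD(c): return np.array([[c['fx'],0,c['cx']],[0,c['fy'],c['cy']],[0,0,1]],float),np.array(c['dist'],float)
def rays(c,px):
    K,D=KD(c); R,_=cv2.Rodrigues(np.array(c['rvec'],float)); t=np.array(c['tvec'],float).reshape(3)
    u=cv2.undistortPoints(np.array(px,float).reshape(-1,1,2),K,D).reshape(-1,2)
    d=np.c_[u,np.ones(len(u))]@R; return -R.T@t,d
def onz(c,px,z):
    o,d=rays(c,px); return o+d*((z-o[2])/d[:,2])[:,None]
def proj(c,P):
    K,D=KD(c); return cv2.projectPoints(np.array(P,float).reshape(-1,1,3),np.array(c['rvec'],float),np.array(c['tvec'],float),K,D)[0].reshape(-1,2)
E
python3 - <<'E'
from h import *
print(get_state())
for n in ("scene","top","wrist"): 
    c=cap(n,n+'0'); R,_=cv2.Rodrigues(np.array(c['rvec'],float)); print(n,-R.T@np.array(c['tvec']).reshape(3))
E
```

```text
{'time': 0.0, 'qpos': array([-1.27103465e+00,  2.87201643e-01,  1.57817287e+00, -1.03791278e-05,
        1.27857143e+00, -1.50007092e-01]), 'dq': array([-5.69887540e-04,  8.39973575e-04,  3.60875706e-05, -4.15530025e-04,
       -1.78388884e-03,  9.38609939e-04]), 'joint_efforts': array([-8.85745994e-04, -4.05984485e+01, -2.92624640e+01, -1.83738643e-04,
        5.86231487e-03, -3.80267466e-06]), 'eef_pos': array([ 0.29329313, -0.60725099,  0.23792539]), 'tcp_rot': array([ 9.74818886e-01,  2.22994968e-01, -9.29754575e-05, -1.17297506e-03]), 'contact_force': array([-0.28913732, -0.06364317,  0.75214075]), 'wrist_torque': array([ 0.00836802, -0.02844831, -0.01789391]), 'opening': 0.9975574779514598}
scene [ 1.0775132  -0.13262051  0.85374234]
top [0.51875101 0.10876222 1.12312426]
wrist [ 0.36036924 -0.57592853  0.37104301]
```

View pics/top0.png

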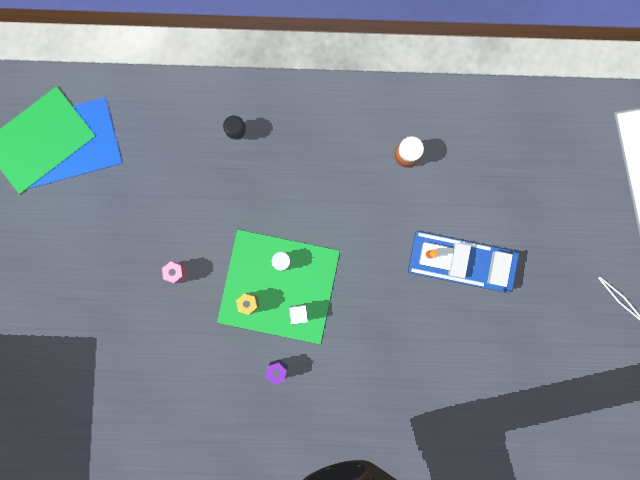

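View pics/scene0.png

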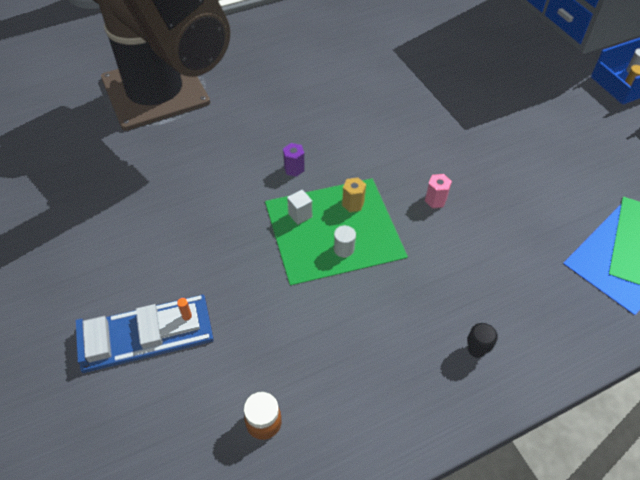

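Top view: three hexagonal prisms: pink (172,272), gold/brass (247,304), purple (276,373). The gold one on the green mat fits "brass, standing on the green mat". The vise is at (465,262). I'll confirm with a crop and measure.

Run:
```python
from h import *
c=load('top0'); im=c['img']
a=cv2.resize(im[280:330,220:270],(400,400),interpolation=cv2.INTER_NEAREST)
b=cv2.resize(im[222:302,400:530],(650,400),interpolation=cv2.INTER_CUBIC)[:, :400*1]
b2=cv2.resize(im[222:302,400:530],(400,246),interpolation=cv2.INTER_CUBIC)
o=np.zeros((400,800,3),np.uint8);o[:,:400]=a;o[:246,400:]=b2
cv2.imwrite('pics/crop1.png',o)
hsv=cv2.cvtColor(im,cv2.COLOR_BGR2HSV)
print(hsv[304,240],hsv[255,432],hsv[285,412:420].tolist())
# top face via depth
d=c['depth']; print(d[304,247],d[304,240],d[320,255], d[262,500],d[262,485],d[255,432])
```

```text
[ 25 125 249] [ 18 165 255] [[111, 36, 150], [111, 36, 150], [111, 34, 149], [111, 36, 149], [111, 36, 150], [111, 36, 149], [111, 36, 150], [111, 36, 149]]
1.0642884 1.0643053 1.1146097 1.0922929 1.1143826 1.0562572
```

View pics/crop1.png

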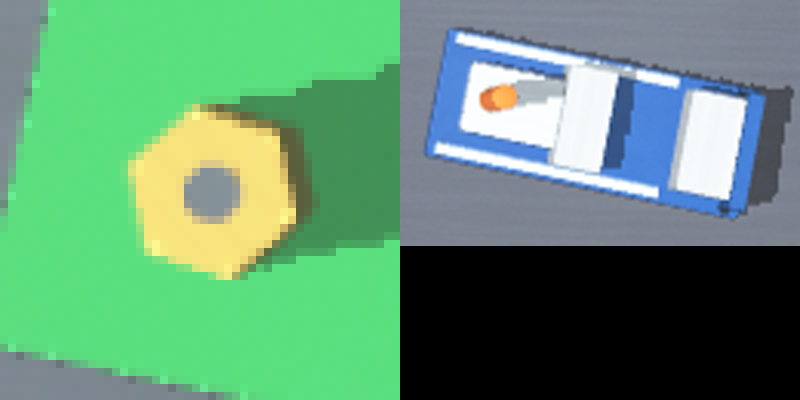

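View pics/wrist0.png

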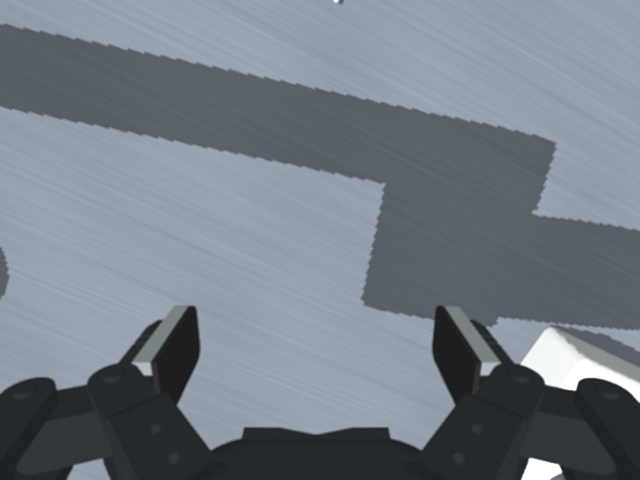

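The crop confirms the gold hex with the dark dot at (246.5,304). Next I measure the hex and the vise.

```bash
cat >> h.py <<'E'
def hexfit(c,z,lo=(18,60,150),hi=(32,255,255),roi=None):
    im=c['img']; hsv=cv2.cvtColor(im,cv2.COLOR_BGR2HSV); m=cv2.inRange(hsv,lo,hi)
    if roi: k=np.zeros_like(m); k[roi[1]:roi[3],roi[0]:roi[2]]=255; m&=k
    cn=max(cv2.findContours(m,cv2.RETR_EXTERNAL,cv2.CHAIN_APPROX_NONE)[0],key=cv2.contourArea)
    p=onz(c,cn[:,0].astype(float),z)[:,:2]
    return m,cn,p
def flatangle(p,n=6):
    # angle mod 2pi/n of flat normals from radial support: harmonic n of the contour
    mm=cv2.moments((p*1e4).astype(np.float32).reshape(-1,1,2)); ctr=np.array([mm['m10'],mm['m01']])/mm['m00']/1e4
    q=p-ctr; r=np.hypot(*q.T); th=np.arctan2(q[:,1],q[:,0])
    o=np.argsort(th); tt=np.linspace(-np.pi,np.pi,720,endpoint=False)
    rr=np.interp(tt,th[o],r[o],period=2*np.pi)
    f=(rr*np.exp(-1j*n*tt)).mean(); # r max at corners
    corner=-np.angle(f)/n*-1
    return ctr,np.degrees((corner+np.pi/n)),abs(f),r.mean()
E
python3 - <<'E'
from h import *
c=load('top0')
m,cn,p=hexfit(c,0.051,roi=(220,280,270,330)); ctr,a,amp,rm=flatangle(p); print('hex',ctr,a%60,amp,rm,cv2.contourArea(cn))
hsv=cv2.cvtColor(c['img'],cv2.COLOR_BGR2HSV)
g=cv2.inRange(hsv,(5,60,120),(32,255,255)); cn2=[x for x in cv2.findContours(g,0,2)[0]if cv2.contourArea(x)>15]
for x in cn2: print(cv2.boundingRect(x),cv2.contourArea(x))
d=c['depth']
# world point cloud of vise area
v,u=np.mgrid[222:302,400:530]; px=np.c_[u.ravel(),v.ravel()].astype(float)
o,dr=rays(c,px); z=d[v.ravel(),u.ravel()]
R,_=cv2.Rodrigues(c['rvec']); 
P=o+dr*z[:,None]
blue=cv2.inRange(hsv,(100,120,60),(125,255,255))[222:302,400:530].ravel()>0
print('blue z',np.percentile(P[blue,2],[5,25,50,75,95]))
bz=blue
rect=cv2.minAreaRect((P[bz][:,:2]*1000).astype(np.float32)); print('blue rect',rect)
jt=(P[:,2]>0.0265)&(P[:,2]<0.034)
J=(P[jt][:,:2]*1000).astype(np.float32)
mask=jt.reshape(80,130).astype(np.uint8)
n,l=cv2.connectedComponents(mask)
for i in range(1,n):
    s=(l.ravel()==i)
    if s.sum()>40: print(s.sum(),cv2.minAreaRect((P[s][:,:2]*1000).astype(np.float32)),P[s].mean(0))
po=P[:,2]>0.06; print('post',P[po].mean(0),po.sum())
E
```

```text
hex [0.47072154 0.23617369] 16.21647321418424 0.0004631183796536161 0.01818675389504683 288.5
(236, 294, 21, 21) 295.0
(426, 249, 12, 9) 71.0
(394, 144, 21, 23) 111.0
blue z [0.0083019  0.01069992 0.01221501 0.01406898 0.03033429]
blue rect ((566.2919311523438, -94.31739807128906), (402.9092102050781, 108.02833557128906), 88.16648864746094)
496 ((565.8261108398438, -171.8915252685547), (32.53194046020508, 64.35659790039062), 80.22737884521484) [ 0.56542163 -0.17250462  0.03020994]
753 ((550.5784301757812, -257.4196472167969), (47.237491607666016, 73.59968566894531), 80.63961791992188) [ 0.55018981 -0.2581138   0.02992756]
post [ 0.55196895 -0.02092266  0.50663743] 101
```

Request:
move_arm(linear=[[0.0187, 0.0357, 0], [0.0187, 0.0357, 0], [0.0187, 0.0357, 0], [0.0187, 0.0357, 0], [0.0187, 0.0357, 0], [0.0187, 0.0357, 0], [0.0187, 0.0357, 0], [0.0187, 0.0357, 0], [0.0187, 0.0357, 0], [0.0187, 0.0357, 0]], twist=[[0, 0, 2], [0, 0, 2], [0, 0, 2], [0, 0, 2], [0, 0, 2], [0, 0, 2], [0, 0, 2], [0, 0, 2], [0, 0, 2], [0, 0, 2]], grip=1)

```text
time: 0.98
eef_pos: [0.4774, -0.2422, 0.2326]
tcp_rot: [0.921, 0.389, -0.002, -0.003]
contact_force: [1.1, 0.5, 1.0]
opening: 0.997
```

Run:
```python
from h import *
cap('wrist','w1'); s=get_state(); np.savez('pics/s1.npz',**s)
```

```text
(no output)
```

View pics/w1.png

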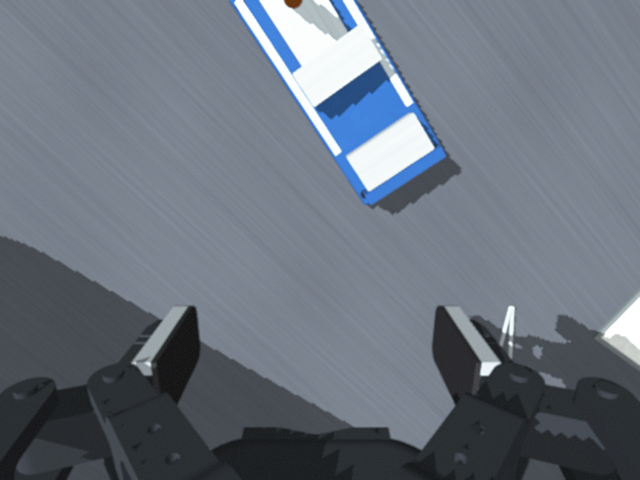

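The wrist view shows the fixed jaw top around (390,152), the movable jaw top near (338,68) and the post at (292,3). I measure the jaw faces here.

Run:
```python
from h import *
c=load('w1'); d=c['depth']; hsv=cv2.cvtColor(c['img'],cv2.COLOR_BGR2HSV)
v,u=np.mgrid[0:480,0:640]; o,dr=rays(c,np.c_[u.ravel(),v.ravel()]); P=(o+dr*d.ravel()[:,None]).reshape(480,640,3)
w=cv2.inRange(hsv,(0,0,200),(180,60,255))>0
m=((P[...,2]>0.026)&(P[...,2]<0.035)&(v<230)&(u>200)&(u<500)).astype(np.uint8)
n,l,st,_=cv2.connectedComponentsWithStats(m)
for i in range(1,n):
    if st[i,4]>300:
        cn=max(cv2.findContours((l==i).astype(np.uint8),0,1)[0],key=cv2.contourArea)[:,0].astype(float)
        p=onz(c,cn,0.03)[:,:2]*1000
        print(st[i],'z',np.median(P[l==i][:,2]),'rect',cv2.minAreaRect(p.astype(np.float32)))
        print(cv2.boxPoints(cv2.minAreaRect(p.astype(np.float32))))
bl=(cv2.inRange(hsv,(100,120,60),(125,255,255))>0)&(v<230)&(u>200)
print('bed z',np.median(P[bl][:,2]))
```

```text
[ 292   24   90   83 3382] z 0.028868387179939725 rect ((566.0156860351562, -172.86036682128906), (30.32701873779297, 64.0369873046875), 79.79119110107422)
[[ 531.8166  -182.10898]
 [ 594.8398  -193.45865]
 [ 600.2148  -163.61176]
 [ 537.1916  -152.26208]]
[ 347  113  100   92 4323] z 0.02838186762209105 rect ((551.3298950195312, -257.7496337890625), (45.28753662109375, 73.61100769042969), 80.10558319091797)
[[ 511.18088 -273.7322 ]
 [ 583.697   -286.381  ]
 [ 591.4789  -241.76706]
 [ 518.96277 -229.11826]]
bed z 0.010495265585261648
```

Run:
```python
from h import *
c=load('w1'); hsv=cv2.cvtColor(c['img'],cv2.COLOR_BGR2HSV)
w=cv2.inRange(hsv,(0,0,200),(180,70,255)); k=np.zeros_like(w); k[105:200,342:442]=255; w&=k
w=cv2.morphologyEx(w,cv2.MORPH_OPEN,np.ones((5,5)))
cn=max(cv2.findContours(w,0,1)[0],key=cv2.contourArea)[:,0].astype(float)
p=onz(c,cn,0.03)[:,:2]*1000
r=cv2.minAreaRect(p.astype(np.float32)); print(r,cv2.boxPoints(r))
# blue bed outline side edges: angle
b=cv2.inRange(hsv,(100,120,60),(125,255,255))
im=c['img'].copy(); cv2.drawContours(im,[cn.astype(int)],-1,(0,0,255),1)
cv2.imwrite('pics/w1c.png',cv2.resize(im[0:220,220:480],(780,660))[:600])
```

```text
((552.2979125976562, -251.50047302246094), (36.39192581176758, 64.32083892822266), 80.16736602783203) [[ 517.50256 -263.93707]
 [ 580.87854 -274.9212 ]
 [ 587.09326 -239.06387]
 [ 523.7173  -228.07974]]
```

View pics/w1c.png

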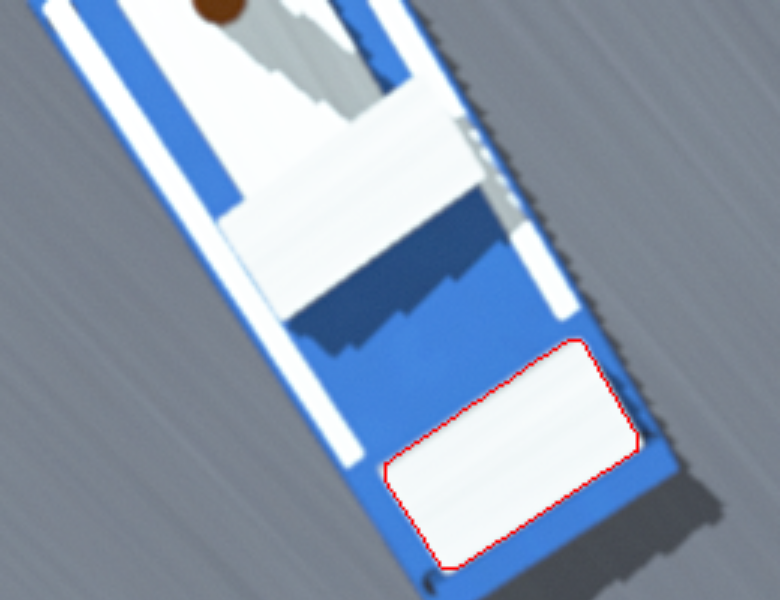

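Request:
move_arm(linear=[[0, 0.04, 0], [0, 0.04, 0], [0, 0.04, 0], [0, 0.04, 0], [0, 0.04, 0], [0, 0.04, 0], [0, 0.04, 0], [0, 0.04, 0], [0, 0.04, 0], [0, 0.04, 0], [-0.005, 0.04, 0], [-0.005, 0.03, 0], [0, 0, 0]], twist=[[0, 0, 0], [0, 0, 0], [0, 0, 0], [0, 0, 0], [0, 0, 0], [0, 0, 0], [0, 0, 0], [0, 0, 0], [0, 0, 0], [0, 0, 0], [0, 0, 0], [0, 0, 0], [0, 0, 0]])

```text
time: 2.12
eef_pos: [0.4644, 0.2489, 0.2308]
tcp_rot: [0.92, 0.393, 0.001, -0.005]
contact_force: [-0.5, 0.3, -1.1]
opening: 1.002
```

Run:
```python
from h import *
cap('wrist','w2'); s=get_state(); print(s['eef_pos'],s['tcp_rot'],s.keys())
```

```text
[0.46473696 0.24716794 0.23069875] [ 9.19660627e-01  3.92691462e-01  3.48259244e-04 -4.19827866e-03] dict_keys(['time', 'qpos', 'dq', 'joint_efforts', 'eef_pos', 'tcp_rot', 'contact_force', 'wrist_torque', 'opening'])
```

View pics/w2.png

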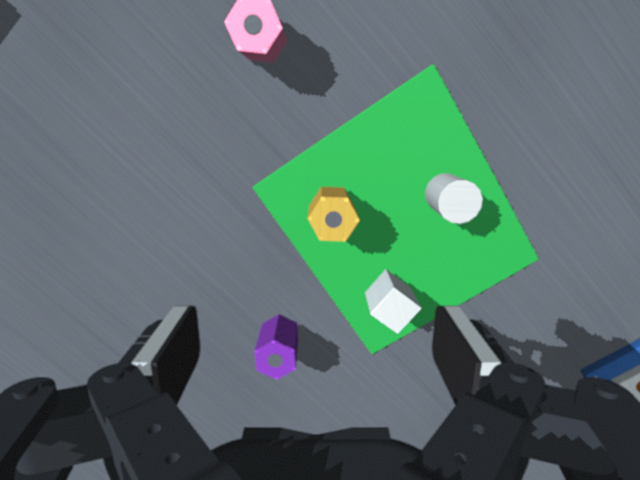

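Run:
```python
from h import *
from scipy.spatial.transform import Rotation as Ro
c=load('w2'); d=c['depth']
px=[[333,219],[320,212],[350,150]]; o,dr=rays(c,px); print('z', [(o+dr[i]*d[p[1],p[0]]).round(4) for i,p in enumerate(px)])
hsv=cv2.cvtColor(c['img'],cv2.COLOR_BGR2HSV); print(hsv[212,320],hsv[193,333])
m,cn,p=hexfit(c,0.051,lo=(18,60,190),hi=(32,255,255),roi=(290,160,380,260))
print(flatangle(p),cv2.contourArea(cn),cv2.boundingRect(cn)); f=flatangle(p); print('ang',f[1]%60)
# dot
k=cv2.inRange(hsv,(0,0,0),(180,70,180)); kk=np.zeros_like(k); kk[208:230,322:345]=255
M=cv2.moments(k&kk,True); print('dot',M['m10']/M['m00'],M['m01']/M['m00'],onz(c,[[M['m10']/M['m00'],M['m01']/M['m00']]],0.051))
s=get_state(); R=Ro.from_quat(s['tcp_rot']).as_matrix(); print(R.round(3), 'yaw tool x',np.degrees(np.arctan2(R[1,0],R[0,0])))
# approx polygon flats
ap=cv2.approxPolyDP(cn,4,True)[:,0].astype(float); q=onz(c,ap,0.051)[:,:2]; print(ap.tolist())
e=np.roll(q,-1,0)-q; print(np.degrees(np.arctan2(e[:,1],e[:,0]))%60,np.hypot(*e.T))
```

```text
z [array([0.4706, 0.2366, 0.0505]), array([0.467 , 0.248 , 0.0508]), array([0.5174, 0.2622, 0.0007])]
[ 23 152 230] [ 21 151 144]
(array([0.47081895, 0.23711022]), np.float64(15.501185003349038), np.float64(0.0005518894345679696), np.float64(0.018699529322110584)) 1642.5 (308, 196, 51, 45)
ang 15.501185003349038
dot 333.18226600985224 219.2216748768473 [[0.47060651 0.23642258 0.051     ]]
[[ 0.692  0.722 -0.003]
 [ 0.722 -0.692  0.008]
 [ 0.004 -0.007 -1.   ]] yaw tool x 46.24374189266114
[[320.0, 196.0], [308.0, 216.0], [318.0, 237.0], [345.0, 240.0], [358.0, 221.0], [348.0, 199.0]]
[15.75678314 10.89100606  9.78641604 13.92934566 11.46225337 10.16517528] [0.01889651 0.01933056 0.02219864 0.01895915 0.01985441 0.02233331]
```

Run:
```python
import plant; print([n for n in dir(plant) if not n.startswith('_')])
print(getattr(plant,'tips_ahead',None))
```

```text
['Unreachable', 'get_state', 'read_camera', 'sign_off', 'tips_ahead']
0.008
```

Request:
move_arm(linear=[[0.003, -0.005, -0.02], [0.003, -0.0055, -0.03], [0, 0, -0.03], [0, 0, -0.02], [0, 0, 0], [0, 0, 0]], twist=[[0, 0, 6.9], [0, 0, 6.9], [0, 0, 6.9], [0, 0, 6.9], [-0.4, -0.2, 0], [0, 0, 0]])

```text
time: 2.67
eef_pos: [0.4728, 0.2315, 0.1292]
tcp_rot: [0.795, 0.606, 0.001, -0.0]
contact_force: [-0.3, 0.0, 0.4]
opening: 0.998
```

```bash
cat >> h.py <<'E'
from scipy.spatial.transform import Rotation as Ro
def pose():
    s=get_state(); R=Ro.from_quat(s['tcp_rot']).as_matrix(); z=R[:,2]
    print('t',s['time'],'p',s['eef_pos'].round(4),'yawx',np.degrees(np.arctan2(R[1,0],R[0,0])).round(2),'fix tilt deg',np.degrees([z[1]*-1,z[0],0]).round(2),'F',s['contact_force'].round(1),'op',round(s['opening'],3)); return s,R
E
python3 - <<'E'
from h import *
pose(); cap('wrist','w3'); pose()
E
```

```text
t 2.6667 p [0.4728 0.2315 0.1292] yawx 74.66 fix tilt deg [-0.04  0.05  0.  ] F [-0.3  0.   0.4] op 0.998
t 2.7167 p [0.4726 0.2315 0.1292] yawx 74.67 fix tilt deg [-0.04  0.03  0.  ] F [ 0.6 -0.5  0. ] op 0.999
```

View pics/w3.png

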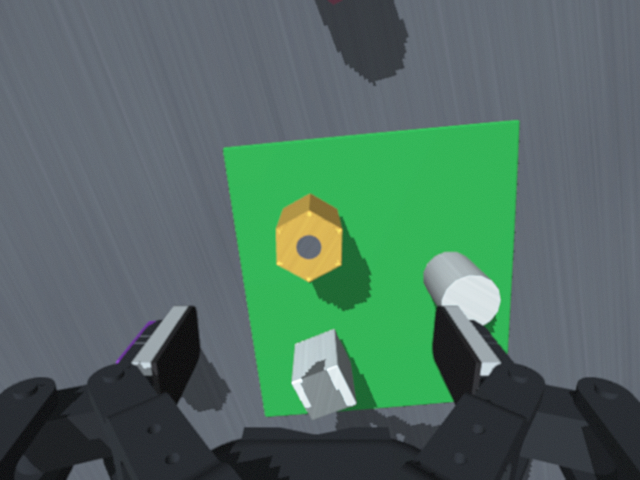

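Run:
```python
from h import *
c=load('w3'); hsv=cv2.cvtColor(c['img'],cv2.COLOR_BGR2HSV); print(hsv[230,290],hsv[205,300])
m,cn,p=hexfit(c,0.051,lo=(18,60,190),hi=(32,255,255),roi=(260,190,360,300)); f=flatangle(p); print('ctr',f[0],'normal',(-f[1])%60,cv2.boundingRect(cn))
k=cv2.inRange(hsv,(0,0,0),(180,70,180)); kk=np.zeros_like(k); kk[230:265,292:325]=255
M=cv2.moments(k&kk,True); print('dot',M['m10']/M['m00'],M['m01']/M['m00'],onz(c,[[M['m10']/M['m00'],M['m01']/M['m00']]],0.051))
# flats edges left/right vertical: fit
for x0,x1 in((270,285),(335,350)):
    q=cn[:,0]; s=q[(q[:,0]>=x0)&(q[:,0]<=x1)&(q[:,1]>225)&(q[:,1]<258)].astype(float); w=onz(c,s,0.051)[:,:2]*1000
    vx,vy,a,b=cv2.fitLine(w.astype(np.float32),cv2.DIST_L2,0,.01,.01).ravel(); print(len(s),'edge dir',np.degrees(np.arctan2(vy,vx))%180,'pt',a,b)
print('round',onz(c,[[470,297]],0.044),'sq',onz(c,[[328,390]],0.046))
```

```text
[ 22 155 221] [ 22 156 177]
ctr [0.47067188 0.23682054] normal 44.34154499644713 (276, 210, 66, 71)
dot 308.45045045045043 246.83783783783784 [[0.47063766 0.23633803 0.051     ]]
32 edge dir 73.66459 pt 454.60605 243.92433
35 edge dir 78.541725 pt 488.2717 235.40964
round [[0.55462145 0.17806293 0.044     ]] sq [[0.45613706 0.13867693 0.046     ]]
```

Request:
move_arm(linear=[[-0.002, 0.005, -0.02], [0, 0, -0.025], [0, 0, -0.02], [0, 0, -0.01], [0, 0, 0]], twist=[[0, 0, 0], [0, 0, 0], [0, 0, 0], [0, 0, 0], [0, 0, 0]], grip=0.75)

```text
time: 3.13
eef_pos: [0.4785, 0.2363, 0.0626]
tcp_rot: [0.799, 0.601, 0.009, 0.004]
contact_force: [-0.0, -0.3, -0.2]
opening: 0.747
```

Run:
```python
from h import *
pose(); cap('wrist','w4'); pose()
```

```text
t 3.1333 p [0.4785 0.2363 0.0626] yawx 73.84 fix tilt deg [-0.29  1.11  0.  ] F [-0.  -0.3 -0.2] op 0.747
t 3.1833 p [0.4792 0.2365 0.0636] yawx 73.86 fix tilt deg [-0.31  1.2   0.  ] F [-0.5  0.1  0.3] op 0.747
```

View pics/w4.png

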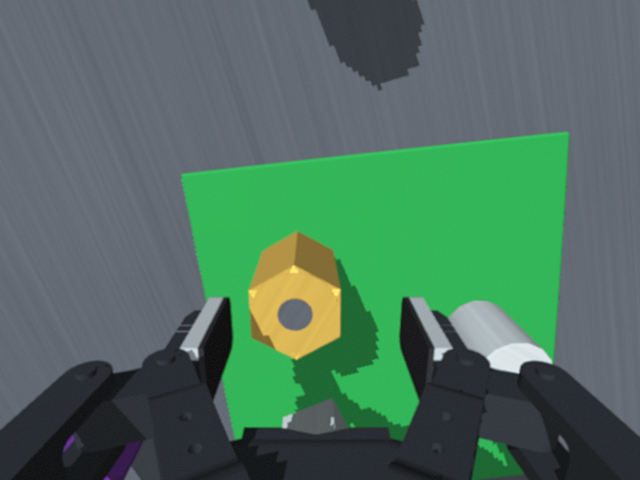

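Request:
move_arm(linear=[[-0.004, 0, 0], [-0.004, 0, 0], [0, 0, 0]], twist=[[-0.3, 0.6, 0], [0, 0.6, 0], [0, 0, 0]])

```text
time: 3.43
eef_pos: [0.4736, 0.2371, 0.0683]
tcp_rot: [0.8, 0.6, 0.002, 0.001]
contact_force: [0.4, 0.3, 0.6]
opening: 0.754
```

Run:
```python
from h import *
pose()
```

```text
t 3.4333 p [0.4736 0.2371 0.0683] yawx 73.74 fix tilt deg [-0.09  0.28  0.  ] F [0.4 0.3 0.6] op 0.754
```

Request:
move_arm(linear=[[-0.003, -0.0005, -0.006], [0, 0, -0.008], [0, 0, -0.008], [0, 0, -0.006], [0, 0, 0], [0, 0, 0]], twist=[[-0.1, 0.3, 0], [0, 0, 0], [0, 0, 0], [0, 0, 0], [0, 0, 0], [0, 0, 0]])

```text
time: 3.93
eef_pos: [0.4714, 0.2371, 0.0399]
tcp_rot: [0.8, 0.6, 0.002, 0.001]
contact_force: [-0.4, -0.6, -0.4]
opening: 0.746
```

Run:
```python
from h import *
pose()
```

```text
t 3.9333 p [0.4714 0.2371 0.0399] yawx 73.73 fix tilt deg [-0.04  0.2   0.  ] F [-0.4 -0.6 -0.4] op 0.746
```

Request:
move_arm(linear=[[-0.0008, -0.0007, -0.004], [0, 0, -0.003], [0, 0, 0], [0, 0, 0]], twist=[[0, 0.2, 0.4], [0, 0, 0], [0, 0, 0], [0, 0, 0]])

```text
time: 4.27
eef_pos: [0.4702, 0.2362, 0.0315]
tcp_rot: [0.798, 0.603, -0.001, -0.001]
contact_force: [-0.2, 0.2, -0.0]
opening: 0.752
```

Run:
```python
from h import *
pose(); cap('wrist','w5')
```

```text
t 4.2667 p [0.4702 0.2362 0.0315] yawx 74.17 fix tilt deg [-0.02 -0.1   0.  ] F [-0.2  0.2 -0. ] op 0.752
```

View pics/w5.png

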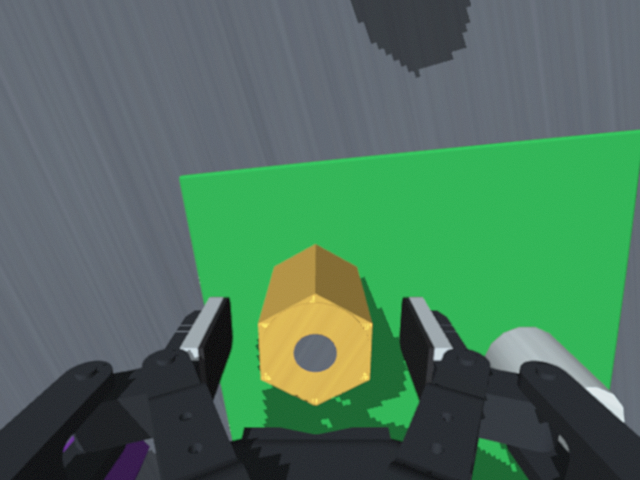

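The hex at (315,350) sits centred between the pads (inner edges 231 and 402), flats parallel to the pads. Closing.

Request:
move_arm(linear=[[0, 0, 0], [0, 0, 0], [0, 0, 0], [0, 0, 0], [0, 0, 0], [0, 0, 0], [0, 0, 0], [0, 0, 0], [0, 0, 0], [0, 0, 0]], twist=[[0, 0, 0], [0, 0, 0], [0, 0, 0], [0, 0, 0], [0, 0, 0], [0, 0, 0], [0, 0, 0], [0, 0, 0], [0, 0, 0], [0, 0, 0]], grip=0, force=50)

```text
time: 5.15
eef_pos: [0.4707, 0.2363, 0.0321]
tcp_rot: [0.798, 0.603, 0.0, -0.0]
contact_force: [-0.7, 0.3, -0.3]
opening: 0.416
```

Run:
```python
from h import *
pose(); cap('wrist','w6')
```

```text
t 5.15 p [0.4707 0.2363 0.0321] yawx 74.18 fix tilt deg [-0.04  0.01  0.  ] F [-0.7  0.3 -0.3] op 0.416
```

View pics/w6.png

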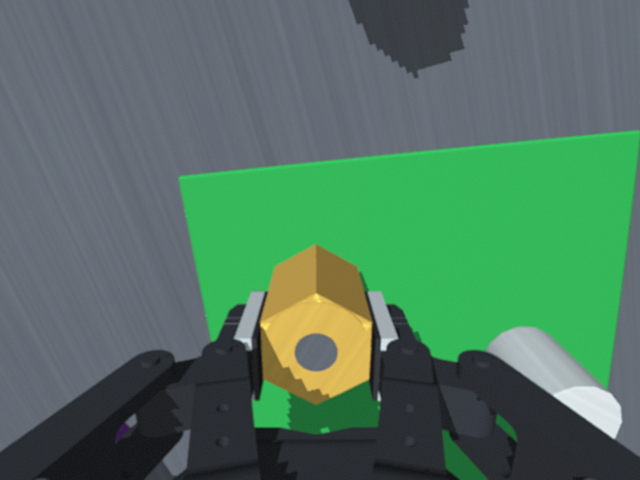

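Request:
move_arm(linear=[[0, 0, 0.006], [0, 0, 0.012], [0, 0, 0.02], [0, 0, 0.02], [0, 0, 0.02], [0, 0, 0.015], [0, 0, 0.01], [0, 0, 0]], twist=[[0, 0, 0], [0, 0, 0], [0, 0, 0], [0, 0, 0], [0, 0, 0], [0, 0, 0], [0, 0, 0], [0, 0, 0]])

```text
time: 5.87
eef_pos: [0.4638, 0.2345, 0.1382]
tcp_rot: [0.798, 0.603, -0.006, -0.003]
contact_force: [0.6, -0.0, -3.4]
opening: 0.417
```

Request:
move_arm(linear=[[0.003, -0.01, 0], [0.005, -0.02, 0], [0.0055, -0.028, 0], [0.0055, -0.028, 0], [0.0055, -0.028, 0], [0.0055, -0.028, 0], [0.0055, -0.028, 0], [0.0055, -0.028, 0], [0.0055, -0.028, 0], [0.0055, -0.028, 0], [0.0055, -0.028, 0], [0.0055, -0.028, 0], [0.0055, -0.028, 0], [0.0055, -0.028, 0], [0.0055, -0.028, 0], [0.005, -0.02, 0], [0.003, -0.01, 0], [0, 0, 0]], twist=[[0, 0, -1.5], [0, 0, -1.5], [0, 0, -1.5], [0, 0, -1.5], [0, 0, -1.5], [0, 0, -1.5], [0, 0, -1.5], [0, 0, -1.5], [0, 0, -1.5], [0, 0, -1.5], [0, 0, -1.5], [0, 0, -1.5], [0, 0, -1.5], [0, 0, -1.5], [0, 0, -1.5], [0, 0, -1.5], [0, 0, 0], [0, 0, 0]])

```text
time: 7.37
eef_pos: [0.5347, -0.2187, 0.1156]
tcp_rot: [0.914, 0.406, -0.019, -0.017]
contact_force: [-0.7, -0.3, -4.3]
opening: 0.408
```

Run:
```python
from h import *
pose(); cap('wrist','w7')
```

```text
t 7.3667 p [ 0.5347 -0.2187  0.1156] yawx 47.93 fix tilt deg [-0.85 -2.81  0.  ] F [-0.7 -0.3 -4.3] op 0.408
```

View pics/w7.png

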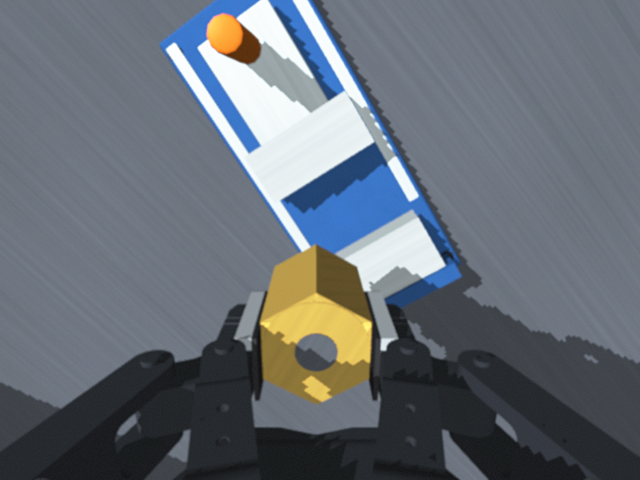

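Request:
move_arm(linear=[[0.008, 0.002, 0], [0.008, 0.002, 0], [0.006, 0.002, 0], [0, 0, 0], [0, 0, 0]], twist=[[-0.4, -1, 0.7], [-0.4, -1, 0.7], [0, -0.8, 0.7], [0, 0, 0], [0, 0, 0]])

```text
time: 7.83
eef_pos: [0.5565, -0.2045, 0.1129]
tcp_rot: [0.904, 0.427, 0.0, -0.002]
contact_force: [0.6, 0.5, -3.8]
opening: 0.415
```

Run:
```python
from h import *
pose(); cap('wrist','w8')
```

```text
t 7.8333 p [ 0.5565 -0.2045  0.1129] yawx 50.56 fix tilt deg [-0.26 -0.09  0.  ] F [ 0.6  0.5 -3.8] op 0.415
```

View pics/w8.png

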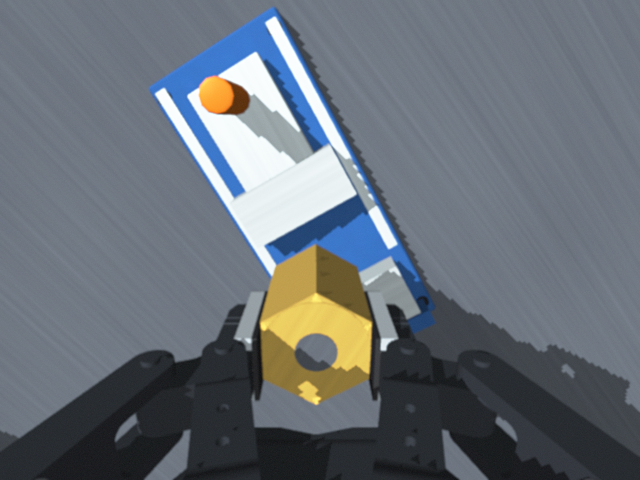

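Run:
```python
from h import *
for tag in('w7','w8'):
    c=load(tag); hsv=cv2.cvtColor(c['img'],cv2.COLOR_BGR2HSV); d=c['depth']
    v,u=np.mgrid[0:480,0:640]; o,dr=rays(c,np.c_[u.ravel(),v.ravel()]); P=(o+dr*d.ravel()[:,None]).reshape(480,640,3)
    m=((P[...,2]>0.0255)&(P[...,2]<0.035)&(v<260)&(u>200)&(u<400)).astype(np.uint8); m=cv2.morphologyEx(m,cv2.MORPH_OPEN,np.ones((7,7)))
    n,l,st,_=cv2.connectedComponentsWithStats(m)
    for i in range(1,n):
        if st[i,4]>1000:
            cn=max(cv2.findContours((l==i).astype(np.uint8),0,1)[0],key=cv2.contourArea)[:,0].astype(float)
            print(tag,st[i],cv2.minAreaRect((onz(c,cn,0.03)[:,:2]*1000).astype(np.float32)))
    g=cv2.inRange(hsv,(5,150,170),(17,255,255)); g[150:]=0
    pm=((P[...,2]>0.064)&(P[...,2]<0.074)&(v<150)).astype(np.uint8); M=cv2.moments(pm,True); q=(M['m10']/M['m00'],M['m01']/M['m00']); print('post',q,M['m00'],onz(c,[q],0.0685))
    # held hex dot
    px=[316,351]; print('dot at plane .131',onz(c,[px],0.131), 'depth z',P[px[1],px[0]])
```

```text
w7 [ 247   94  122  106 6544] ((566.1143798828125, -172.92205810546875), (29.96885871887207, 63.84198760986328), 80.19062805175781)
post (225.37891268533772, 34.23146622734761) 1214.0 [[ 0.57684934 -0.1149093   0.0685    ]]
dot at plane .131 [[ 0.53496457 -0.22079934  0.131     ]] depth z [ 0.53706573 -0.21877195  0.13531994]
w8 [ 231  148  123   97 6152] ((566.4464721679688, -172.31924438476562), (30.136167526245117, 63.68180465698242), 80.12942504882812)
post (216.50723327305604, 94.71790235081374) 1106.0 [[ 0.57724054 -0.11445924  0.0685    ]]
dot at plane .131 [[ 0.55710371 -0.20515427  0.131     ]] depth z [ 0.55801547 -0.20405824  0.13323245]
```

Request:
move_arm(linear=[[0.0015, -0.004, -0.005], [0.0015, -0.004, -0.007], [0, 0, -0.007], [0, 0, -0.006], [0, 0, 0], [0, 0, 0]], twist=[[-0.2, 0, -0.4], [0, 0, 0], [0, 0, 0], [0, 0, 0], [0, 0, 0], [0, 0, 0]])

```text
time: 8.38
eef_pos: [0.5595, -0.2124, 0.0849]
tcp_rot: [0.906, 0.424, -0.001, -0.001]
contact_force: [-0.2, -0.9, -3.4]
opening: 0.412
```

Run:
```python
from h import *
pose()
```

```text
t 8.3833 p [ 0.5595 -0.2124  0.0849] yawx 50.19 fix tilt deg [-0.06 -0.13  0.  ] F [-0.2 -0.9 -3.4] op 0.412
```

Well placed: (0.5595, -0.2124), yaw 50.2°. I check with the scene and wrist views before going between the jaws.

Run:
```python
from h import *
a=cap('scene','sc1')['img']; b=cap('wrist','w9')['img']; pose()
A=cv2.resize(a[230:400,40:270],(460,340),interpolation=cv2.INTER_CUBIC); B=cv2.resize(b,(340,255))
o=np.zeros((340,800,3),np.uint8); o[:,:460]=A; o[:255,460:]=B; cv2.imwrite('pics/sc1c.png',o)
```

```text
t 8.4833 p [ 0.5594 -0.2124  0.0852] yawx 50.19 fix tilt deg [-0.06 -0.12  0.  ] F [ 0.3  0.3 -3.4] op 0.415
```

View pics/sc1c.png

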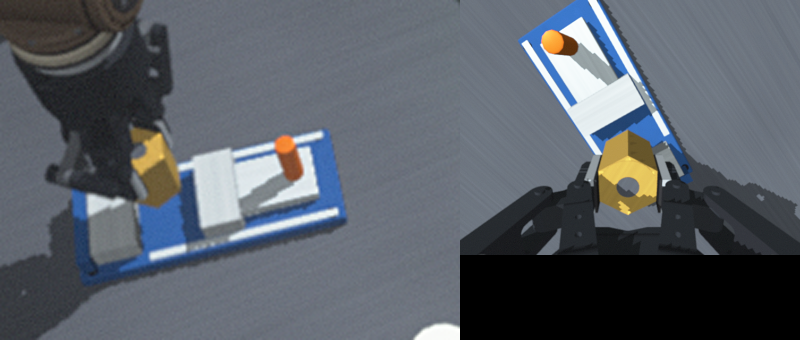

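The scene crop (left) shows the hex over the bed between the two jaws, in line with them. Descending slowly.

Request:
move_arm(linear=[[0, 0, -0.004], [0, 0, -0.006], [0, 0, -0.006], [0, 0, -0.006], [0, 0, -0.003], [0, 0, 0], [0, 0, 0]], twist=[[0, 0, 0], [0, 0, 0], [0, 0, 0], [0, 0, 0], [0, 0, 0], [0, 0, 0], [0, 0, 0]])

```text
time: 9.07
eef_pos: [0.5597, -0.2126, 0.0581]
tcp_rot: [0.906, 0.424, -0.0, -0.0]
contact_force: [0.1, -0.2, -4.2]
opening: 0.415
```

Run:
```python
from h import *
pose()
```

```text
t 9.0667 p [ 0.5597 -0.2126  0.0581] yawx 50.18 fix tilt deg [-0.02 -0.06  0.  ] F [ 0.1 -0.2 -4.2] op 0.415
```

Request:
move_arm(linear=[[0, 0, -0.004], [0, 0, -0.004], [0, 0, -0.002], [0, 0, 0], [0, 0, 0]], twist=[[0, 0, 0], [0, 0, 0], [0, 0, 0], [0, 0, 0], [0, 0, 0]])

```text
time: 9.48
eef_pos: [0.56, -0.2127, 0.0474]
tcp_rot: [0.906, 0.424, -0.0, -0.0]
contact_force: [0.6, -0.7, -3.9]
opening: 0.414
```

Request:
move_arm(linear=[[0, 0, -0.001], [0, 0, -0.001], [0, 0, 0]], twist=[[0, 0, 0], [0, 0, 0], [0, 0, 0]])

```text
time: 9.73
eef_pos: [0.5603, -0.2129, 0.0456]
tcp_rot: [0.906, 0.424, 0.0, 0.0]
contact_force: [-0.2, 1.2, -3.3]
opening: 0.415
```

Request:
move_arm(linear=[[-0.0005, 0, -0.001], [0, 0, -0.001], [0, 0, 0]], twist=[[0, 0, 0], [0, 0, 0], [0, 0, 0]])

```text
time: 9.98
eef_pos: [0.56, -0.213, 0.0438]
tcp_rot: [0.906, 0.424, 0.0, 0.001]
contact_force: [-0.4, 0.4, -3.8]
opening: 0.412
```

Request:
move_arm(linear=[[0, 0, -0.001], [0, 0, 0]], twist=[[0, 0, 0], [0, 0, 0]])

```text
time: 10.15
eef_pos: [0.56, -0.2131, 0.0427]
tcp_rot: [0.906, 0.424, 0.0, 0.001]
contact_force: [0.8, -0.5, -4.1]
opening: 0.409
```

Request:
move_arm(linear=[[0, 0, -0.0008], [0, 0, 0]], twist=[[0, 0, 0], [0, 0, 0]])

```text
time: 10.32
eef_pos: [0.56, -0.2131, 0.0418]
tcp_rot: [0.906, 0.424, 0.0, 0.001]
contact_force: [-0.4, 0.2, -3.5]
opening: 0.41
```

Request:
move_arm(linear=[[0, 0, -0.0008], [0, 0, 0]], twist=[[0, 0, 0], [0, 0, 0]])

```text
time: 10.48
eef_pos: [0.5602, -0.2132, 0.0412]
tcp_rot: [0.906, 0.424, 0.0, 0.001]
contact_force: [0.6, -0.5, -4.6]
opening: 0.409
```

Request:
move_arm(linear=[[0, 0, -0.001], [0, 0, 0]], twist=[[0, 0, 0], [0, 0, 0]])

```text
time: 10.65
eef_pos: [0.5606, -0.2134, 0.0413]
tcp_rot: [0.906, 0.424, 0.0, 0.001]
contact_force: [-0.2, -0.4, -4.1]
opening: 0.412
```

Run:
```python
from h import *
pose(); a=cap('scene','sc2')['img']; b=cap('wrist','w10')['img']; 
A=cv2.resize(a[230:400,40:270],(460,340),interpolation=cv2.INTER_CUBIC); B=cv2.resize(b,(340,255))
o=np.zeros((340,800,3),np.uint8); o[:,:460]=A; o[:255,460:]=B; cv2.imwrite('pics/sc2c.png',o)
c=load('w10'); d=c['depth']
for t in('w5','w6','w10'):
    c=load(t); px=[[316,330],[316,351]]; oo,dr=rays(c,px); print(t,[(oo+dr[i]*c['depth'][p[1],p[0]])[2].round(4) for i,p in enumerate(px)])
```

```text
t 10.65 p [ 0.5606 -0.2134  0.0413] yawx 50.19 fix tilt deg [0.07 0.09 0.  ] F [-0.2 -0.4 -4.1] op 0.412
w5 [np.float64(0.0521), np.float64(0.0516)]
w6 [np.float64(0.0519), np.float64(0.0514)]
w10 [np.float64(0.0607), np.float64(0.0612)]
```

View pics/sc2c.png

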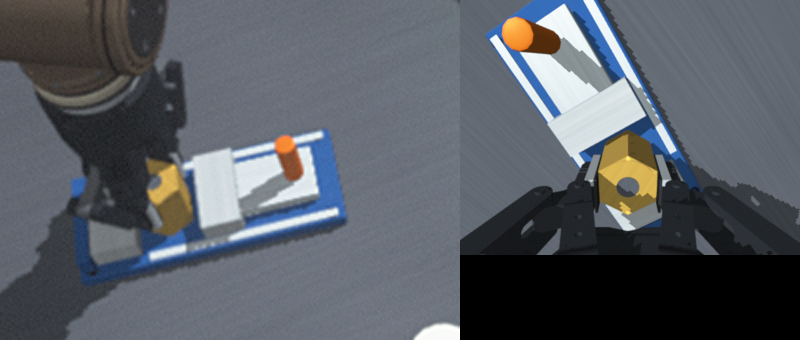

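Request:
move_arm(linear=[[-0.0004, 0, -0.001], [0, 0, -0.0005]], twist=[[0, 0, 0], [0, 0, 0]])

```text
time: 10.92
eef_pos: [0.5607, -0.2134, 0.041]
tcp_rot: [0.906, 0.424, 0.001, 0.001]
contact_force: [-1.5, -0.0, -0.8]
opening: 0.408
```

Request:
move_arm(linear=[[0, 0, -0.001], [0, 0, 0]], twist=[[0, 0, 0], [0, 0, 0]])

```text
time: 11.08
eef_pos: [0.5608, -0.2135, 0.0411]
tcp_rot: [0.906, 0.424, 0.001, 0.001]
contact_force: [0.9, -1.2, -4.9]
opening: 0.414
```

Request:
move_arm(linear=[[-0.0004, 0.0002, -0.002]], twist=[[0, 0, 0]])

```text
time: 11.17
eef_pos: [0.5608, -0.2135, 0.041]
tcp_rot: [0.906, 0.424, 0.0, 0.001]
contact_force: [-7.1, 4.5, 19.4]
opening: 0.417
```

Run:
```python
from h import *
pose()
```

```text
t 11.1667 p [ 0.5608 -0.2135  0.041 ] yawx 50.21 fix tilt deg [0.06 0.08 0.  ] F [-7.1  4.5 19.4] op 0.417
```

Request:
move_arm(linear=[[0, 0, 0], [0, 0, 0]], twist=[[0, 0, 0], [0, 0, 0]])

```text
time: 11.33
eef_pos: [0.5613, -0.2138, 0.0411]
tcp_rot: [0.906, 0.424, 0.001, 0.002]
contact_force: [0.8, -0.6, -0.7]
opening: 0.412
```

Run:
```python
from h import *
pose(); c=cap('scene','sc3'); a=c['img']
v,u=np.mgrid[230:400,40:270]; o,dr=rays(c,np.c_[u.ravel(),v.ravel()]); P=o+dr*c['depth'][230:400,40:270].ravel()[:,None]
hsv=cv2.cvtColor(a,cv2.COLOR_BGR2HSV)[230:400,40:270].reshape(-1,3)
y=(hsv[:,0]>17)&(hsv[:,0]<32)&(hsv[:,1]>100)&(P[:,2]>0.005)
print('brass z max/min',np.percentile(P[y,2],[1,5,50,95,99]))
b=(hsv[:,0]>100)&(hsv[:,0]<125)&(hsv[:,1]>150); print('blue z',np.percentile(P[b,2],[10,50,90]))
cv2.imwrite('pics/sc3c.png',cv2.resize(a[250:370,60:230],(800,565),interpolation=cv2.INTER_CUBIC))
```

```text
t 11.3333 p [ 0.5613 -0.2138  0.0411] yawx 50.21 fix tilt deg [0.13 0.2  0.  ] F [ 0.8 -0.6 -0.7] op 0.412
brass z max/min [0.01593335 0.01953307 0.05668088 0.06306441 0.06472752]
blue z [0.0086101  0.01119912 0.02846516]
```

View pics/sc3c.png

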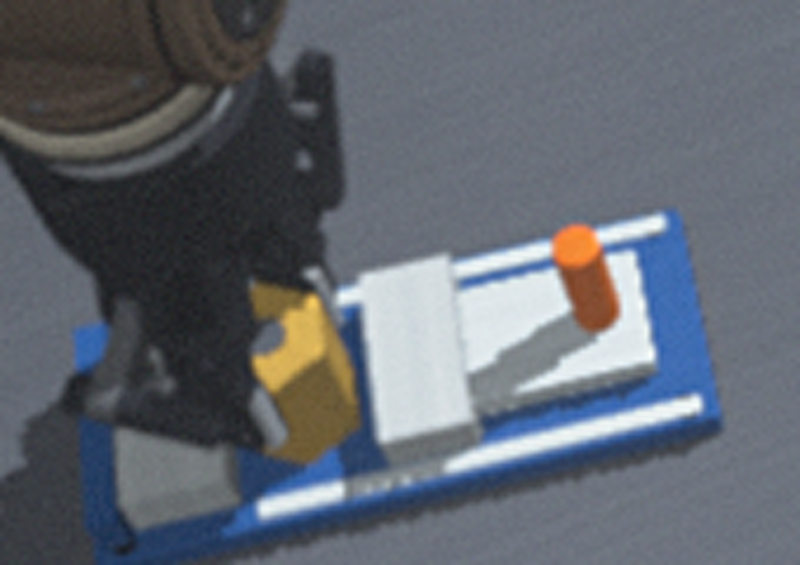

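Hex bottom is on the bed (upward force 19 N on pressing), but small drifts left it about 2 mm off along the jaws. I lift 4 mm, correct and set it down again.

Request:
move_arm(linear=[[0, 0, 0.003], [-0.001, 0.001, 0.002], [-0.0015, 0.001, 0], [0, 0, 0], [0, 0, 0]], twist=[[0, 0, 0], [0.1, 0.2, 0], [0, 0, 0], [0, 0, 0], [0, 0, 0]])

```text
time: 11.8
eef_pos: [0.5569, -0.2109, 0.0432]
tcp_rot: [0.906, 0.424, -0.001, -0.001]
contact_force: [-0.1, 0.2, -3.5]
opening: 0.412
```

Run:
```python
from h import *
pose()
```

```text
t 11.8 p [ 0.5569 -0.2109  0.0432] yawx 50.2 fix tilt deg [-0.08 -0.21  0.  ] F [-0.1  0.2 -3.5] op 0.412
```

Request:
move_arm(linear=[[0.0015, -0.0007, -0.0005], [0, 0, -0.0008]], twist=[[-0.1, -0.2, 0], [0, 0, 0]])

```text
time: 11.97
eef_pos: [0.5582, -0.2114, 0.0414]
tcp_rot: [0.906, 0.424, -0.0, 0.0]
contact_force: [-1.0, -0.1, -4.4]
opening: 0.413
```

Request:
move_arm(linear=[[0, 0, -0.001], [0, 0, -0.0005]], twist=[[0, 0, 0], [0, 0, 0]])

```text
time: 12.13
eef_pos: [0.5584, -0.2115, 0.0411]
tcp_rot: [0.906, 0.424, -0.0, -0.0]
contact_force: [-1.5, 0.4, -0.4]
opening: 0.414
```

Request:
move_arm(linear=[[0.001, 0, -0.0005], [0.0003, 0, -0.0005]], twist=[[0, 0, 0], [0, 0, 0]])

```text
time: 12.3
eef_pos: [0.5599, -0.2118, 0.0411]
tcp_rot: [0.905, 0.424, -0.001, -0.0]
contact_force: [-2.4, 0.9, 2.6]
opening: 0.412
```

Run:
```python
from h import *
pose()
```

```text
t 12.3 p [ 0.5599 -0.2118  0.0411] yawx 50.22 fix tilt deg [ 0.01 -0.08  0.  ] F [-2.4  0.9  2.6] op 0.412
```

Request:
move_arm(linear=[[0, 0, 0], [0, 0, 0], [0, 0, 0], [0, 0, 0], [0, 0, 0], [0, 0, 0]], twist=[[0, 0, 0], [0, 0, 0], [0, 0, 0], [0, 0, 0], [0, 0, 0], [0, 0, 0]], grip=0.75)

```text
time: 12.8
eef_pos: [0.5633, -0.2136, 0.0433]
tcp_rot: [0.906, 0.424, 0.002, 0.004]
contact_force: [-0.0, 0.1, -0.5]
opening: 0.746
```

Request:
move_arm(linear=[[0, 0, 0.005], [0, 0, 0.01], [0, 0, 0.015], [0, 0, 0.02], [0, 0, 0.02], [0, 0, 0.02], [0, 0, 0.01], [0, 0, 0]], twist=[[0, 0, 0], [0, 0, 0], [0, 0, 0], [0, 0, 0], [0, 0, 0], [0, 0, 0], [0, 0, 0], [0, 0, 0]])

```text
time: 13.47
eef_pos: [0.5623, -0.213, 0.1512]
tcp_rot: [0.906, 0.424, 0.002, 0.004]
contact_force: [0.7, 0.1, 0.5]
opening: 0.751
```

Run:
```python
from h import *
pose(); cap('wrist','w11'); a=cap('scene','sc4')['img']; cv2.imwrite('pics/sc4c.png',cv2.resize(a[250:370,60:230],(800,565),interpolation=cv2.INTER_CUBIC))
```

```text
t 13.4667 p [ 0.5623 -0.213   0.1512] yawx 50.2 fix tilt deg [0.26 0.42 0.  ] F [0.7 0.1 0.5] op 0.751
```

View pics/w11.png

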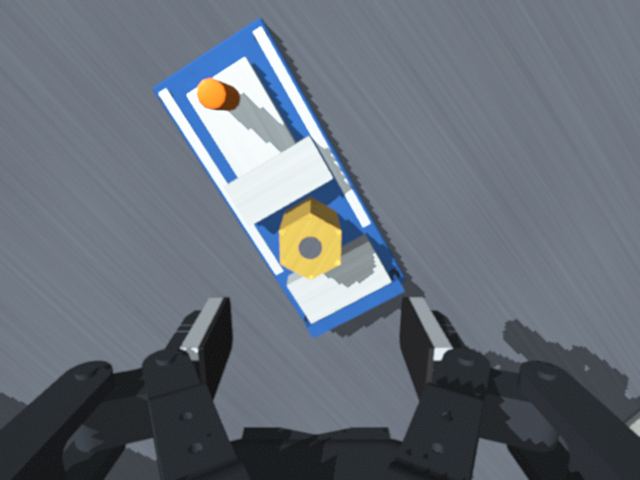

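View pics/sc4c.png

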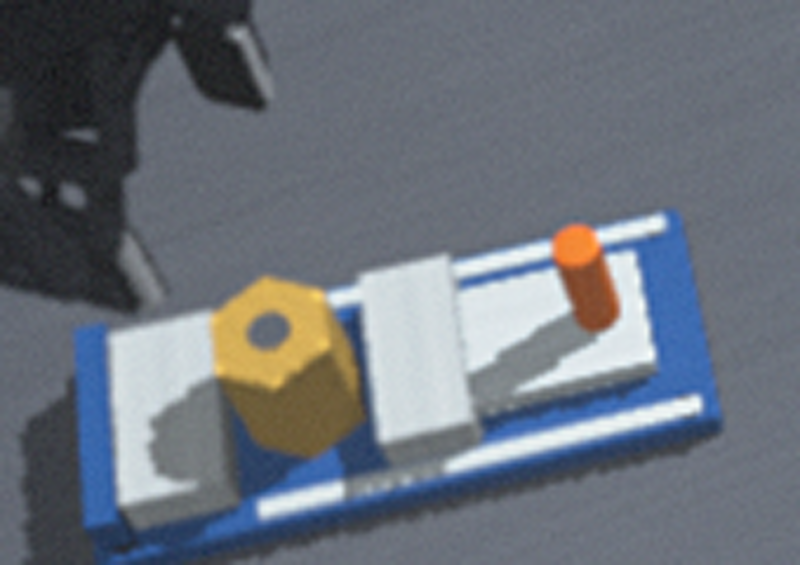

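The hex stands upright on the bed, released, dot at (310,247) in the wrist view. I measure its pose against the jaws and the post.

```bash
cat >> h.py <<'E'
def vmeas(tag,hroi,dotroi):
    c=load(tag); hsv=cv2.cvtColor(c['img'],cv2.COLOR_BGR2HSV); d=c['depth']
    v,u=np.mgrid[0:480,0:640]; o,dr=rays(c,np.c_[u.ravel(),v.ravel()]); P=(o+dr*d.ravel()[:,None]).reshape(480,640,3)
    m=((P[...,2]>0.025)&(P[...,2]<0.034)&(v<350)&(hsv[...,1]<70)).astype(np.uint8); m=cv2.morphologyEx(m,cv2.MORPH_OPEN,np.ones((7,7)))
    n,l,st,_=cv2.connectedComponentsWithStats(m)
    for i in range(1,n):
        if st[i,4]>600:
            cn=max(cv2.findContours((l==i).astype(np.uint8),0,1)[0],key=cv2.contourArea)[:,0].astype(float)
            print('blk',st[i],cv2.minAreaRect((onz(c,cn,0.03)[:,:2]*1000).astype(np.float32)))
    pm=((P[...,2]>0.064)&(P[...,2]<0.074)&(cv2.inRange(hsv,(3,120,100),(17,255,255))>0)).astype(np.uint8)
    M=cv2.moments(pm,True); q=(M['m10']/M['m00'],M['m01']/M['m00']); print('post',q,M['m00'],onz(c,[q],0.0685))
    ht=((P[...,2]>0.057)&(P[...,2]<0.068)).astype(np.uint8); k=np.zeros_like(ht); x0,y0,x1,y1=hroi; k[y0:y1,x0:x1]=1; ht&=k
    ht=cv2.morphologyEx(ht,cv2.MORPH_OPEN,np.ones((3,3)))
    cn=max(cv2.findContours(ht,0,1)[0],key=cv2.contourArea); p=onz(c,cn[:,0].astype(float),0.062)[:,:2]; f=flatangle(p); print('hex',f[0],'normal',(-f[1])%60,'r',f[3],f[2])
    g=cv2.inRange(hsv,(0,0,0),(180,75,190)); kk=np.zeros_like(g); x0,y0,x1,y1=dotroi; kk[y0:y1,x0:x1]=255
    M=cv2.moments(g&kk,True); q=(M['m10']/M['m00'],M['m01']/M['m00']); print('dot',q,onz(c,[q],0.062))
E
python3 - <<'E'
from h import *
vmeas('w11',(260,190,360,290),(297,234,324,261))
E
```

```text
blk [ 226  139  104   85 4480] ((566.4708862304688, -172.62710571289062), (29.51595115661621, 63.86919403076172), 80.07880401611328)
blk [ 289  243  100   78 3959] ((552.8076782226562, -251.3372039794922), (35.60794448852539, 63.70804214477539), 80.18392944335938)
post (215.25115207373273, 96.90092165898618) 434.0 [[ 0.57751693 -0.11687656  0.0685    ]]
hex [ 0.56154173 -0.21066075] normal 20.813156735864794 r 0.018700828177751136 0.0005211794619456219
dot (309.915, 247.4825) [[ 0.56110541 -0.21139818  0.062     ]]
```

Request:
move_arm(linear=[[0.003, 0.015, 0], [0.003, 0.02, 0], [0.003, 0.02, 0], [0.003, 0.02, 0], [0.002, 0.015, 0], [0.001, 0.008, 0], [0, 0, 0], [0, 0, 0]], twist=[[0.2, 0.4, 5], [0, 0, 5], [0, 0, 5], [0, 0, 5], [0, 0, 5], [0, 0, 4.9], [0, 0, 0], [0, 0, 0]], grip=0.5)

```text
time: 14.23
eef_pos: [0.5692, -0.1086, 0.1346]
tcp_rot: [0.759, 0.651, -0.008, -0.01]
contact_force: [-0.5, -0.1, -0.5]
opening: 0.501
```

Run:
```python
from h import *
pose()
```

```text
t 14.2333 p [ 0.5692 -0.1086  0.1346] yawx 81.27 fix tilt deg [-0.31 -1.4   0.  ] F [-0.5 -0.1 -0.5] op 0.501
```

Next: correct tilt and offset, then descend in small steps.

Request:
move_arm(linear=[[0.003, -0.002, -0.003], [0.003, -0.002, -0.006], [0.001, -0.001, -0.006], [0, 0, -0.006], [0, 0, 0], [0, 0, 0]], twist=[[-0.3, -0.7, -0.6], [0, -0.7, -0.6], [0, 0, 0], [0, 0, 0], [0, 0, 0], [0, 0, 0]])

```text
time: 14.73
eef_pos: [0.5749, -0.1167, 0.1079]
tcp_rot: [0.769, 0.639, -0.001, -0.001]
contact_force: [0.4, 0.3, 0.9]
opening: 0.506
```

Run:
```python
from h import *
pose(); cap('wrist','w12')
```

```text
t 14.7333 p [ 0.5749 -0.1167  0.1079] yawx 79.39 fix tilt deg [-0.07 -0.14  0.  ] F [0.4 0.3 0.9] op 0.506
```

View pics/w12.png

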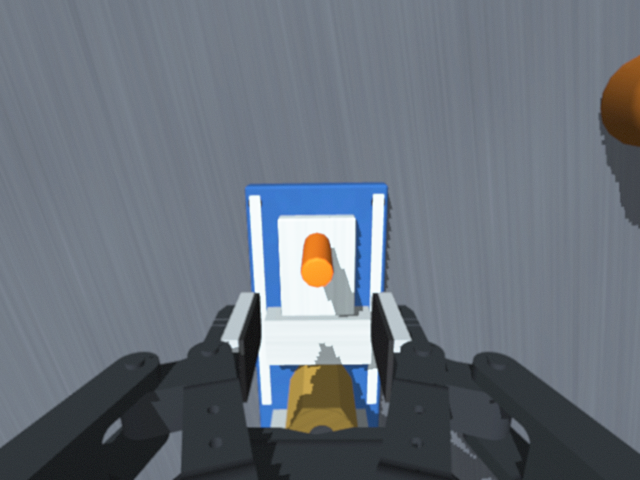

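Post top at (317,272), centred between the pads (mid 316). Checking its distance along y.

Run:
```python
from h import *
c=load('w12'); print(onz(c,[[317,272]],0.0685))
```

```text
[[ 0.57686408 -0.11249944  0.0685    ]]
```

Request:
move_arm(linear=[[0.001, 0.001, -0.006], [0.001, 0.001, -0.008], [0, 0, -0.008], [0, 0, -0.008], [0, 0, -0.006], [0, 0, 0], [0, 0, 0]], twist=[[0, -0.1, 0.5], [0, 0, 0], [0, 0, 0], [0, 0, 0], [0, 0, 0], [0, 0, 0], [0, 0, 0]])

```text
time: 15.37
eef_pos: [0.5769, -0.1144, 0.068]
tcp_rot: [0.766, 0.642, 0.0, -0.001]
contact_force: [0.1, 0.1, 1.0]
opening: 0.498
```

Run:
```python
from h import *
pose()
```

```text
t 15.3667 p [ 0.5769 -0.1144  0.068 ] yawx 79.94 fix tilt deg [-0.07 -0.04  0.  ] F [0.1 0.1 1. ] op 0.498
```

Request:
move_arm(linear=[[0, 0.001, -0.005], [0, 0, -0.007], [0, 0, -0.006], [0, 0, 0], [0, 0, 0]], twist=[[0, 0, 0], [0, 0, 0], [0, 0, 0], [0, 0, 0], [0, 0, 0]])

```text
time: 15.78
eef_pos: [0.5772, -0.1133, 0.0484]
tcp_rot: [0.766, 0.642, 0.0, -0.0]
contact_force: [-0.0, -0.2, 0.2]
opening: 0.5
```

Request:
move_arm(linear=[[0, 0, 0], [0, 0, 0], [0, 0, 0], [0, 0, 0], [0, 0, 0], [0, 0, 0], [0, 0, 0], [0, 0, 0]], twist=[[0, 0, 0], [0, 0, 0], [0, 0, 0], [0, 0, 0], [0, 0, 0], [0, 0, 0], [0, 0, 0], [0, 0, 0]], grip=0, force=40)

```text
time: 16.45
eef_pos: [0.5759, -0.1131, 0.0485]
tcp_rot: [0.766, 0.643, -0.001, -0.002]
contact_force: [-1.6, -0.0, -0.5]
opening: 0.173
```

Run:
```python
from h import *
pose(); cap('wrist','w13')
```

```text
t 16.45 p [ 0.5759 -0.1131  0.0485] yawx 79.97 fix tilt deg [-0.09 -0.19  0.  ] F [-1.6 -0.  -0.5] op 0.173
```

View pics/w13.png

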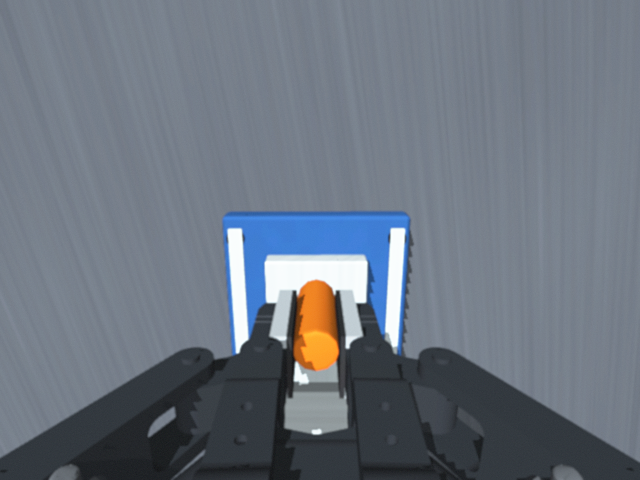

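Post pinched (opening 0.173). Sliding along vise -y, direction (-0.17,-0.985).

Request:
move_arm(linear=[[-0.0003, -0.002, 0], [-0.0003, -0.002, 0], [-0.0003, -0.002, 0], [-0.0003, -0.002, 0]], twist=[[0, 0, 0], [0, 0, 0], [0, 0, 0], [0, 0, 0]])

```text
time: 16.83
eef_pos: [0.575, -0.1181, 0.0485]
tcp_rot: [0.766, 0.642, 0.001, -0.004]
contact_force: [-0.6, 4.2, 0.6]
opening: 0.17
```

Run:
```python
from h import *
pose()
```

```text
t 16.8333 p [ 0.575  -0.1181  0.0485] yawx 79.93 fix tilt deg [-0.44 -0.15  0.  ] F [-0.6  4.2  0.6] op 0.17
```

Request:
move_arm(linear=[[-0.0003, -0.002, 0], [-0.0003, -0.002, 0], [-0.0003, -0.002, 0]], twist=[[-0.2, 0, 0], [-0.2, 0, 0], [-0.2, 0, 0]])

```text
time: 17.08
eef_pos: [0.5743, -0.1224, 0.0485]
tcp_rot: [0.767, 0.642, -0.0, -0.001]
contact_force: [0.3, 6.7, 0.8]
opening: 0.168
```

Request:
move_arm(linear=[[-0.0003, -0.0015, 0], [-0.0003, -0.0015, 0]], twist=[[-0.2, 0, 0], [-0.2, 0, 0]])

```text
time: 17.25
eef_pos: [0.574, -0.1241, 0.0484]
tcp_rot: [0.767, 0.641, -0.001, 0.0]
contact_force: [0.4, 7.7, 0.6]
opening: 0.172
```

Request:
move_arm(linear=[[-0.0003, -0.0015, 0]], twist=[[0, 0, 0]])

```text
time: 17.33
eef_pos: [0.5739, -0.1248, 0.0485]
tcp_rot: [0.768, 0.641, -0.001, -0.0]
contact_force: [0.5, 6.0, 1.4]
opening: 0.173
```

Request:
move_arm(linear=[[-0.0003, -0.0015, 0]], twist=[[0, 0, 0]])

```text
time: 17.42
eef_pos: [0.5737, -0.1255, 0.0484]
tcp_rot: [0.768, 0.641, -0.0, -0.001]
contact_force: [1.1, 6.2, -0.3]
opening: 0.171
```

Request:
move_arm(linear=[[-0.0003, -0.002, 0], [-0.0003, -0.002, 0]], twist=[[-0.1, 0, 0], [-0.1, 0, 0]])

```text
time: 17.58
eef_pos: [0.5736, -0.1259, 0.0484]
tcp_rot: [0.768, 0.64, 0.002, -0.002]
contact_force: [2.6, 11.7, 2.0]
opening: 0.174
```

Run:
```python
from h import *
pose(); a=cap('scene','sc5')['img']; cv2.imwrite('pics/sc5c.png',cv2.resize(a[250:370,60:230],(800,565),interpolation=cv2.INTER_CUBIC))
```

```text
t 17.5833 p [ 0.5736 -0.1259  0.0484] yawx 79.57 fix tilt deg [-0.32  0.    0.  ] F [ 2.6 11.7  2. ] op 0.174
```

View pics/sc5c.png

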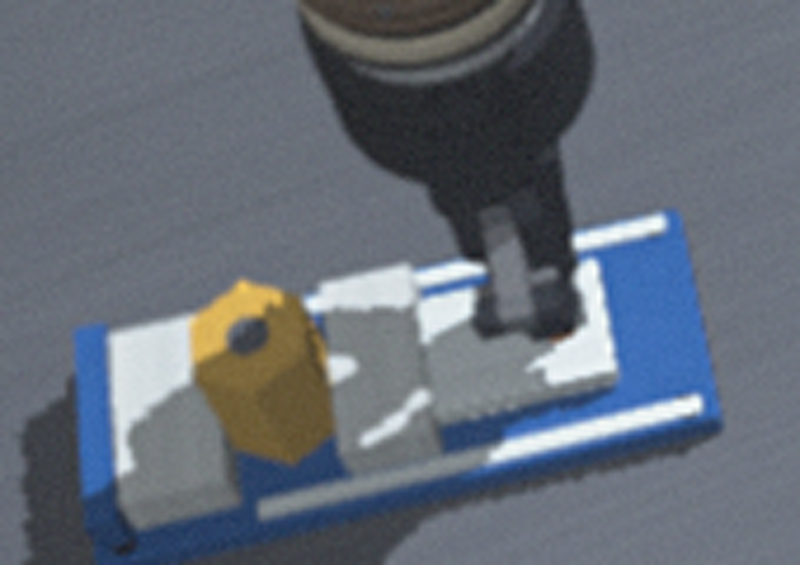

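Force jumped to 11.7 N with motion stalled; the crop shows the hex touching both jaws. One more gentle push to confirm.

Request:
move_arm(linear=[[-0.0004, -0.0025, 0], [-0.0004, -0.0025, 0]], twist=[[-0.2, 0, 0.2], [-0.2, 0, 0]])

```text
time: 17.8
eef_pos: [0.5737, -0.126, 0.0484]
tcp_rot: [0.768, 0.64, 0.003, -0.003]
contact_force: [1.5, 11.3, 0.5]
opening: 0.177
```

Run:
```python
from h import *
pose()
```

```text
t 17.8 p [ 0.5737 -0.126   0.0484] yawx 79.63 fix tilt deg [-0.5   0.09  0.  ] F [ 1.5 11.3  0.5] op 0.177
```

Request:
move_arm(linear=[[-0.0007, -0.004, 0], [-0.0007, -0.004, 0]], twist=[[-0.5, 0, 0.2], [-0.3, 0, 0]])

```text
time: 17.97
eef_pos: [0.5737, -0.126, 0.0485]
tcp_rot: [0.768, 0.64, 0.005, -0.003]
contact_force: [4.9, 17.0, 1.2]
opening: 0.169
```

Request:
move_arm(linear=[[0, 0, 0], [0, 0, 0]], twist=[[0, 0, 0], [0, 0, 0]])

```text
time: 18.13
eef_pos: [0.5738, -0.1257, 0.0485]
tcp_rot: [0.767, 0.641, 0.004, -0.002]
contact_force: [-1.1, 2.8, -0.1]
opening: 0.169
```

Fully stalled at 17 N, then relaxed. Release and retreat upward.

Request:
move_arm(linear=[[0, 0, 0], [0, 0, 0], [0, 0, 0], [0, 0, 0], [0, 0, 0]], twist=[[0, 0, 0], [0, 0, 0], [0, 0, 0], [0, 0, 0], [0, 0, 0]], grip=0.5)

```text
time: 18.55
eef_pos: [0.575, -0.13, 0.0495]
tcp_rot: [0.768, 0.64, 0.004, 0.002]
contact_force: [0.1, 0.2, 0.3]
opening: 0.499
```

Run:
```python
from h import *
pose()
```

```text
t 18.55 p [ 0.575  -0.13    0.0495] yawx 79.64 fix tilt deg [-0.16  0.46  0.  ] F [0.1 0.2 0.3] op 0.499
```

Request:
move_arm(linear=[[0, 0.002, 0.008], [0, 0.002, 0.012], [0, 0, 0.02], [0, 0, 0.02], [0, 0, 0.02], [0, 0, 0.02], [-0.01, -0.02, 0.02], [-0.01, -0.03, 0.02], [-0.01, -0.03, 0.01], [0, -0.02, 0], [0, 0, 0], [0, 0, 0]], twist=[[0, 0, 0], [0, 0, 0], [0, 0, 0], [0, 0, 0], [0, 0, 0], [0, 0, 0], [0, 0, 0], [0, 0, 0], [0, 0, 0], [0, 0, 0], [0, 0, 0], [0, 0, 0]])

```text
time: 19.55
eef_pos: [0.5437, -0.2282, 0.2218]
tcp_rot: [0.767, 0.642, 0.005, 0.009]
contact_force: [-0.3, 0.2, -1.0]
opening: 0.499
```

Run:
```python
from h import *
pose(); cap('wrist','w14'); a=cap('scene','sc6')['img']; cv2.imwrite('pics/sc6c.png',cv2.resize(a[250:370,60:230],(800,565),interpolation=cv2.INTER_CUBIC))
```

```text
t 19.55 p [ 0.5437 -0.2282  0.2218] yawx 79.83 fix tilt deg [0.36 1.1  0.  ] F [-0.3  0.2 -1. ] op 0.499
```

View pics/w14.png

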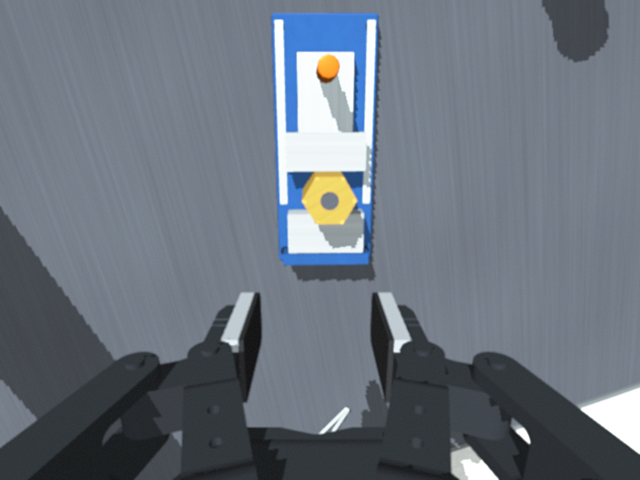

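View pics/sc6c.png

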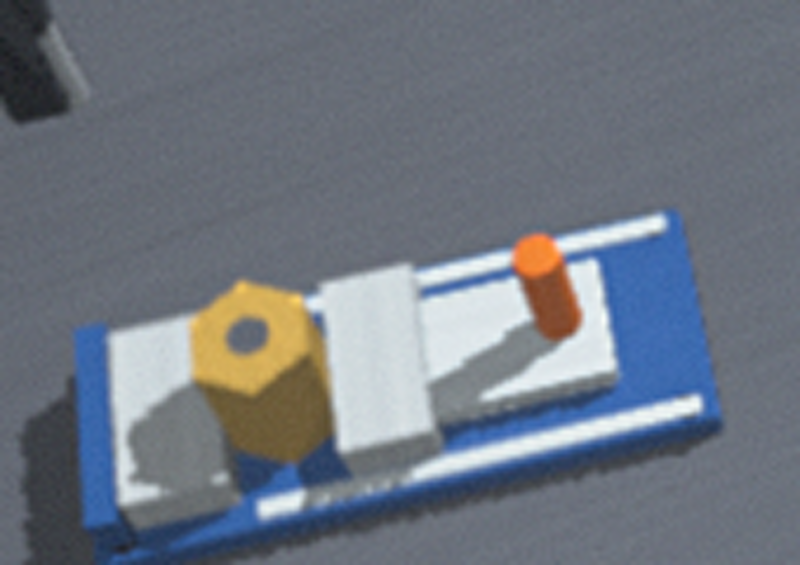

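The hex (dot at 329,201 in the wrist view) stands square between both jaws. I measure the final state and check the other objects.

Run:
```python
from h import *
vmeas('w14',(290,160,370,235),(318,190,341,213))
a=cap('top','top1')['img']; b=load('top0')['img']
for n,(x,y,w) in dict(round=(281,261,14),sq=(299,315,14),jar=(408,152,20),eye=(234,127,16),purple=(276,373,16),pink=(172,272,16)).items():
    s=np.s_[y-w:y+w,x-w:x+w]; print(n,np.abs(a[s].astype(int)-b[s]).mean().round(2))
```

```text
blk [ 285  133   81   39 2965] ((563.7349853515625, -185.67782592773438), (29.837507247924805, 63.972782135009766), 79.7736587524414)
blk [ 288  213   76   40 2536] ((552.2688598632812, -251.5751190185547), (34.406715393066406, 63.39129638671875), 79.40072631835938)
post (329.2707182320442, 71.12154696132596) 181.0 [[ 0.57428008 -0.13004306  0.0685    ]]
hex [ 0.55945414 -0.21750086] normal 19.62938383414805 r 0.01854713672037749 0.0005527955214722478
dot (329.265306122449, 200.6204081632653) [[ 0.55964164 -0.21807929  0.062     ]]
round 0.72
sq 0.65
jar 0.66
eye 0.9
purple 0.86
pink 0.85
```

```bash
python3 -c "
from plant import *
print(sign_off())"
```

```text
the job is handed in; nothing more can be done
None
```

The brass hex specimen is standing upright on the vise bed, snug between both jaws, and I handed the job in at about 20 s with the arm clear.

- **Placing:** I set the hex down, lifted it a few millimetres to correct a 2 mm drift, and set it down again. On first contact I pressed lightly and read 19 N. I opened the gripper and backed off before touching the jaw.
- **Closing:** I pinched the orange post and slid the jaw about 13 mm. It stalled completely at 17 N, and I let go.

**Last checks:**
- **Snugness:** The hex centre measured about 17.6 mm from the movable jaw face and about 18 mm from the fixed one; 18 mm each is snug.
- **Squareness:** The flats were about 0.5° from square to the jaws, within measuring error.
- **Other objects:** The top view showed no change for the round and square slugs, the jar, the eyepiece, or the pink and purple hexes.

**Disagreements:**
- **Centring:** The wrist camera puts the hex about 1.5 mm off the middle along the jaws. The tool position at release said about 0.5 mm.
- **Starting gap:** I measured it at about 47 mm, slightly under the stated 48 mm minimum. That is within the 2 mm camera calibration.

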